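# Extend the yellow telescopic back stop to its next hole

### The job

The leg of the yellow telescopic back stop has been left between two holes. Slide it out until the sprung button pops up through the next hole, the one near the mouth of the tube, and locks, then let go. Leave the blue stop set as it is.

Things in the scene. Friction and masses are not known exactly. Their poses are not given: they have to be found in the camera images.
- yellow_stop_post (a point): Grip point on the upright aluminium post at the end of the YELLOW back stop's sliding leg: on the post's centre line, 105 mm above the surface. The post is 20 mm square, 18 to 127 mm above the surface (yellow cap 22 mm square). The point's x axis is level and points the way the leg slides out; z up. The tube's mouth is 45 mm + the leg joint's value behind it.
- yellow_stop_leg (a joint): How far the steel leg is out of the square yellow tube (200 x 34 x 34 mm, held down on magnet feet, top 50 mm above the surface), in m: 0 with the button in the middle of the three holes on top, 0.060 in the next, nearest the mouth. Starts at 0.015 to 0.035. Slides with 3 to 4 N of friction; with the button through a hole it is locked both ways, with 1 to 2 mm of play.
- yellow_stop_button (a joint): Height of the yellow stop's sprung brass button (10 mm across, in the leg), in m: about 0 while held down, hidden under the tube's top (as at the start), 0.008 when popped up through a hole; it then stands about 6 mm proud of the tube.
- blue_stop_post (a point): The same point on the post of the BLUE back stop, alike but for its blue tube and cap; its button stands locked in its middle hole. Leave it as it is. The two stops may have changed places.

How it is judged:
By the outcome, as a careful person would: the job done as asked, in the order asked, and still so for the second after the job is handed in, with the robot touching nothing.
It also fails if it takes over 29 s, if anything falls off the work surface, if the arm or the gripper's body presses on something with over 40 N, if the wrist force passes 120 N, or if a joint passes its speed limit or range.

### The arm

A 7-joint arm with a two-finger parallel gripper is mounted at the origin on a cart in front of the work surface, level with it; the furniture and walls round the work are solid. World frame = base frame: x ahead of the robot, y to its left, z up, the work surface at z = 0. Lengths are in m, angles in rad, forces in N, time in s.
With the tool pointing down it reaches from about 0.4 to 0.9 m from the base axis. Payload 5.5 kg.
Tool frame: the origin (TCP) lies at the centre of the arm's flange, where the gripper is bolted on; the fingertips stand 178 mm ahead of it and the grasp point (between the pads) lies 159 mm ahead of it; z points along the fingers, y is the line along which they close (so a half turn about z gives the same grasp; the last joint's range is limited). The gripper opens to 92 mm and grips with 3 to 60 N. Pads are 19 mm wide; open, the fingers measure 130 mm over their backs; the gripper's body (75 mm by 190 mm) begins 47 mm behind the grasp point.
Start: joints at [-1.042, 0.501, -0.427, 1.55, 0.221, 1.138, -0.21], TCP at [0.171, 0.627, 0.405] pointing down, gripper open.
Joint ranges: [-2.88, 2.88], [-0.31, 2.03], [-1.54, 1.56], [0.2, 2.42], [-1.41, 4.55], [0.19, 2.02], [-2.57, 2.57]. Speed limits (rad/s): [2.57, 2.57, 3.14, 3.14, 3.14, 3.14, 3.14].

### API

Orientations are given as a unit quaternion [x, y, z, w].
In Python, from station import manip, planner, state, optics gives the robot as it stands. Calls block until the motion is done:
- manip.reach(position, orientation): joint-space move of the TCP to a pose.
- manip.servo_line(position, ori=None, feed=0.15, threshold=None): straight line of the TCP; ori=None keeps the orientation; feed is the mean speed in m/s. With threshold (N) it stops when the force on the tool has changed by that much, and returns True; else False.
- manip.move_joints(angles): joint-space move.
- manip.move_gripper(opening, strength=None): finger opening in m; strength is the grip in N (None keeps the last); returns when the fingers have stopped.
- manip.hold(seconds).
- planner.ik(position, orientation): joint angles nearest the present ones, or None.
- state(): the state.
- optics.capture(name): name is "side" or "top"; returns a dict with "pixels" (400x640x3 uint8, red, green, blue), "z_map" (400x640 float32, m along the optical axis (not along the pixel's ray), 0 where there is no reading), "camera_matrix" (3x3 intrinsics, pixels), "view" (4x4, takes a point from world to camera coordinates). Camera axes: x right, y down, z forward; pixel columns grow to the right and rows downward; lengths in m; the calibration is good to about 2 mm. A picture is of the moment at which its call begins.
A pose or a line that the arm cannot do raises manip.IKError and nothing moves.
- manip.finish_job(): hands the job in; it is judged then, once.
Trained networks look in the newest picture that a camera, given by its name, has taken for a name from the list of things; names that differ only in an ending like _2 or _b are one class to them, and where a whole thing is asked for, a point or a joint stands for the part that bears it (a point fixed in the world has none). Each returns a list of dicts, best first, with "score" (0 to 1); they miss things now and then, are a little off and sometimes report something else, mostly with a low value. They report only what shows in the picture. A call takes as long as a camera call.
- optics.find_in(query, camera): "box" ([centre column, centre row, width, height] in pixels, round what is visible of it).
The state is a dict: "time_s": time; "joints": joint angles; "joint_vel": joint speeds; "effort": joint torques, N m; "eef_pos": TCP position; "ee_rot": TCP orientation; "ft_force": force on the tool from outside, world axes, zero at the start; "torque": the same for the moment, N m; "finger_gap": finger opening in m; "gripper_force": force on a finger pad.
Only numpy, scipy, OpenCV 4.12 (cv2) and the standard library are available. Lean on these libraries where they do the work, as an engineer would, in place of code of your own. Each camera call takes 0.05 s, during which the arm holds its last target. There are 200 camera calls.

## Working session

There is one attempt and no reset: what is moved stays moved. The work goes in short steps, each a Python script; the robot and the scene stay as the last script left them, time stands still between calls to the robot, and variables do not carry over. Pictures are saved under pics/ and viewed, at most 10 in all, crops included, and the job is handed in when it is done.

```bash
mkdir -p pics
cat > h.py <<'E'
import numpy as np, cv2
from station import manip, planner, state, optics
def world(c,u,v,z):
    K=c["camera_matrix"];T=np.linalg.inv(c["view"])
    p=np.linalg.inv(K)@np.array([u,v,1.])*z
    return T[:3,:3]@p+T[:3,3]
def cloud(c):
    z=c["z_map"];v,u=np.indices(z.shape)
    K=c["camera_matrix"];T=np.linalg.inv(c["view"])
    P=np.stack([u,v,np.ones_like(u)],-1)@np.linalg.inv(K).T*z[...,None]
    P=P@T[:3,:3].T+T[:3,3];P[z==0]=np.nan
    return P
def save(n,im): cv2.imwrite(f"pics/{n}.png",im[...,::-1])
E
python3 - <<'E'
from h import *
cs={n:optics.capture(n) for n in("side","top")}
save("a",np.hstack([cs["side"]["pixels"],cs["top"]["pixels"]])[:, :]) if 0 else [save("a_"+n,c["pixels"]) for n,c in cs.items()]
for n,c in cs.items():
    P=cloud(c);print(n,"cam at",np.linalg.inv(c["view"])[:3,3].round(3), "valid",np.mean(c["z_map"]>0))
    for q in("yellow_stop_post","yellow_stop_leg","yellow_stop_button","blue_stop_post"):
        for d in optics.find_in(q,n)[:3]:
            u,v,w,h=d["box"];print(q,np.round(d["box"],1),round(d["score"],2),P[int(v),int(u)].round(3))
print(state())
E
```

```text
side cam at [ 0.389 -0.555  0.491] valid 0.99594140625
yellow_stop_post [377.  212.4  44.8  52.3] 0.69 [ 0.668  0.244 -0.001]
blue_stop_post [272.4 238.3  52.5  65. ] 0.7 [0.434 0.099 0.05 ]
top cam at [0.497 0.161 0.958] valid 0.99605859375
yellow_stop_post [326.6 168.4  66.5  49.9] 0.75 [0.628 0.171 0.044]
yellow_stop_leg [323.9 170.3  62.7  49.2] 0.89 [0.622 0.178 0.054]
blue_stop_post [353.7 255.7  68.4  38.6] 0.8 [0.435 0.113 0.049]
{'time_s': 0.5, 'joints': array([-1.04183376,  0.50089752, -0.42701041,  1.55049098,  0.22079011,
        1.13827446, -0.21029601]), 'joint_vel': array([ 7.30032414e-06, -3.47715605e-04,  5.46594894e-05,  9.88627088e-05,
        4.66267879e-04, -1.59770245e-03,  1.66469622e-03]), 'effort': array([ 2.96864942e-03, -5.65918350e+01, -5.80281168e+00, -2.79221159e+01,
       -6.65951776e-02,  2.22999312e-02,  5.35729362e-05]), 'eef_pos': array([0.17066872, 0.62715804, 0.40469319]), 'ee_rot': array([ 1.32462764e-01,  9.91187982e-01, -1.96869381e-05, -2.46816309e-05]), 'ft_force': array([0.38117508, 0.31585609, 0.55943141]), 'torque': array([-0.04993633, -0.04172432, -0.02436322]), 'gripper_force': 0.0, 'finger_gap': 0.09181258505464521}
```

View pics/a_side.png

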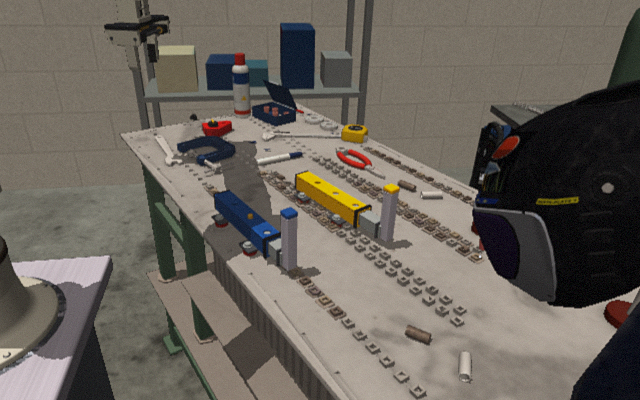

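View pics/a_top.png

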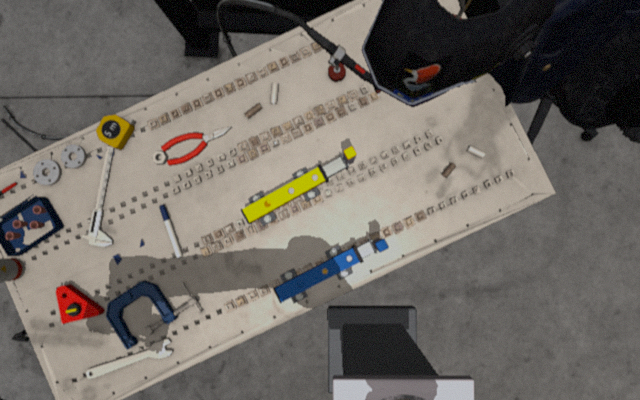

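```bash
cat > meas.py <<'E'
from h import *
def yellow(c):
    h=cv2.cvtColor(c["pixels"],cv2.COLOR_RGB2HSV);return (h[...,0]>20)&(h[...,0]<34)&(h[...,1]>130)&(h[...,2]>60)
def measure(names=("top","side")):
    out={}
    for n in names:
        c=optics.capture(n);P=cloud(c);m=yellow(c)
        near=np.nan_to_num(np.linalg.norm(P[...,:2]-[0.61,0.19],axis=-1),nan=9)<.17
        m&=near
        z=P[...,2]
        t=P[m&(abs(z-.05)<.006)];cp=P[m&(abs(z-.127)<.006)]
        al=P[near&(z>.06)&(z<.135)]
        a=cv2.minAreaRect((t[:,:2]*1000).astype(np.float32))
        b=cv2.boxPoints(a)/1000
        e=max([b[1]-b[0],b[2]-b[1]],key=np.linalg.norm);e=e/np.linalg.norm(e)
        if e[1]>0:e=-e
        cc=np.median(cp,0) if len(cp) else np.full(3,np.nan)
        tc=np.array(a[0])/1000
        out[n]=(e,cc,tc)
        r=np.array([-e[1],e[0]])
        print(n,"tube",tc.round(4),"size",np.round(a[1],0),"ztop",np.median(t[:,2]).round(4),"dir",e.round(4),"ang",np.degrees(np.arctan2(e[1],e[0])).round(1),"cap",cc.round(4),len(cp),"capctr mid",((np.nanmin(cp,0)+np.nanmax(cp,0))/2).round(4),"along/across from tube ctr",((cc[:2]-tc)@e).round(4),((cc[:2]-tc)@r).round(4),"post ctr",np.nanmean(al,0).round(4),len(al))
    return out
E
python3 - <<'E'
from meas import *
o=measure()
# triangulate the cap from the two views
rays=[]
for n in("top","side"):
    c=optics.capture(n);P=cloud(c);m=yellow(c)&(abs(P[...,2]-.127)<.01)&(np.linalg.norm(P[...,:2]-[0.61,.19],axis=-1)<.17)
    v,u=np.nonzero(m);u,v=u.mean(),v.mean();T=np.linalg.inv(c["view"]);d=world(c,u,v,1)-T[:3,3];rays.append((T[:3,3],d/np.linalg.norm(d)));print(n,u,v,len(m.nonzero()[0]))
A=sum(np.eye(3)-np.outer(d,d) for _,d in rays);b=sum((np.eye(3)-np.outer(d,d))@p for p,d in rays);x=np.linalg.solve(A,b)
print("tri",x.round(4),[np.linalg.norm(np.cross(d,x-p)).round(4) for p,d in rays])
c=optics.capture("top");P=cloud(c);z=P[...,2]
cap=o["top"][1]
near=np.linalg.norm(P[...,:2]-cap[:2],axis=-1)
for r in(.1,.15,.2,.25,.3):
    m=(near<r)&(z>.14);print(r,m.sum(),np.nanmax(np.where(near<r,z,np.nan)), P[m].mean(0).round(3) if m.any() else "")
e=o["top"][0];yaw=np.arctan2(e[1],e[0])
from scipy.spatial.transform import Rotation as R
for k in range(-2,3):
    q=(R.from_euler("z",yaw+k*np.pi/2)*R.from_euler("x",np.pi)).as_quat()
    for dz in(.264,.35):
        print(k,dz,[None if (j:=planner.ik(list(cap[:2]+s*e)+[dz],q)) is None else j.__class__ and np.round(j,2) for s in(0,.04)])
E
```

```text
top tube [0.573  0.2599] size [ 35. 181.] ztop 0.0502 dir [ 0.4808 -0.8768] ang -61.3 cap [0.6479 0.1223 0.1267] 104 capctr mid [0.6479 0.1223 0.1259] along/across from tube ctr 0.1567 -0.0005 post ctr [0.6464 0.1224 0.1144] 168
side tube [0.5728 0.2557] size [ 37. 188.] ztop 0.048 dir [ 0.4922 -0.8705] ang -60.5 cap [0.6452 0.1188 0.1248] 77 capctr mid [0.6461 0.1199 0.1239] along/across from tube ctr 0.1549 -0.0044 post ctr [0.6442 0.1151 0.0966] 537
top 349.5514018691589 152.02803738317758 107
side 390.82716049382714 187.50617283950618 81
tri [0.6476 0.1223 0.1224] [np.float64(0.0011), np.float64(0.0011)]
0.1 0 0.13077665282827278 
0.15 389 0.22038132232120533 [0.765 0.034 0.17 ]
0.2 4558 0.2911072772882862 [0.786 0.025 0.226]
0.25 9503 0.32758743822576164 [0.802 0.007 0.251]
0.3 11840 0.3488077274244954 [ 0.804 -0.007  0.258]
-2 0.264 [array([-0.19,  0.63, -0.05,  1.64,  0.04,  0.87,  0.25]), array([-0.16,  0.65, -0.01,  1.6 ,  0.01,  0.89,  0.32])]
-2 0.35 [array([-0.19,  0.54, -0.06,  1.58,  0.03,  1.02,  0.25]), array([-0.16,  0.56, -0.01,  1.55,  0.01,  1.04,  0.33])]
-1 0.26
[... 290 characters left out ...]
.16,  1.33, -2.06]), array([-0.92,  1.17,  1.35,  1.63, -1.17,  1.34, -2.02])]
0 0.35 [array([-0.99,  0.99,  1.35,  1.61, -0.99,  1.36, -2.15]), array([-0.92,  1.01,  1.35,  1.58, -1.  ,  1.38, -2.1 ])]
1 0.264 [array([-0.38,  0.64,  0.21,  1.65, -0.17,  0.87, -1.17]), array([-0.34,  0.67,  0.24,  1.61, -0.19,  0.89, -1.09])]
1 0.35 [array([-0.37,  0.54,  0.2 ,  1.59, -0.12,  1.02, -1.2 ]), array([-0.33,  0.56,  0.23,  1.56, -0.14,  1.04, -1.13])]
2 0.264 [array([-0.19,  0.63, -0.05,  1.64,  0.04,  0.87,  0.25]), array([-0.16,  0.65, -0.01,  1.6 ,  0.01,  0.89,  0.32])]
2 0.35 [array([-0.19,  0.54, -0.06,  1.58,  0.03,  1.02,  0.25]), array([-0.16,  0.56, -0.01,  1.55,  0.01,  1.04,  0.33])]
```

Run:
```python
from h import *
e=np.array([.4808,-.8768]);e/=np.linalg.norm(e);r=np.array([-e[1],e[0]])
P0=np.array([.6474,.1222])
for n in("top","side"):
    P=cloud(optics.capture(n)).reshape(-1,3);P=P[np.nan_to_num(P[:,2])>.06]
    a=(P[:,:2]-P0)@e;b=(P[:,:2]-P0)@r
    for zl,zh in((.08,.15),(.15,.4)):
        m=(P[:,2]>zl)&(P[:,2]<zh)&(abs(a)<.2)&(abs(b)<.25)
        for lo in np.arange(-.2,.2,.05):
            s=m&(a>=lo)&(a<lo+.05)
            if s.sum()>3:print(n,zl,"a",round(lo,2),"b range",b[s].min().round(3),b[s].max().round(3),"neg max",b[s&(b<0)].max().round(3) if (s&(b<0)).any() else"", "pos min",b[s&(b>0)].min().round(3) if (s&(b>0)).any() else "")
# tube mouth: yellow/steel along axis profile in top view
from meas import yellow
c=optics.capture("top");P=cloud(c);m=yellow(c)&(abs(P[...,2]-.05)<.006)
Q=P[m][:,:2]-P0;k=(abs(Q@r)<.03)&(abs(Q@e)<.3);print("tube along",np.percentile(Q[k]@e,[0,.5,99.5,100]).round(4))
```

```text
top 0.08 a -0.05 b range -0.204 0.011 neg max -0.0 pos min 0.0
top 0.08 a -0.0 b range -0.01 0.243 neg max -0.0 pos min 0.0
top 0.08 a 0.05 b range 0.147 0.247 neg max  pos min 0.147
top 0.08 a 0.1 b range 0.024 0.188 neg max  pos min 0.024
top 0.08 a 0.15 b range 0.011 0.026 neg max  pos min 0.011
top 0.15 a -0.0 b range 0.234 0.25 neg max  pos min 0.234
top 0.15 a 0.05 b range 0.234 0.25 neg max  pos min 0.234
top 0.15 a 0.1 b range 0.025 0.189 neg max  pos min 0.025
top 0.15 a 0.15 b range 0.01 0.219 neg max  pos min 0.01
side 0.08 a -0.05 b range -0.208 0.006 neg max -0.0 pos min 0.0
side 0.08 a -0.0 b range -0.014 0.242 neg max -0.0 pos min 0.0
side 0.08 a 0.05 b range 0.164 0.186 neg max  pos min 0.164
side 0.08 a 0.1 b range 0.02 0.089 neg max  pos min 0.02
side 0.08 a 0.15 b range 0.007 0.028 neg max  pos min 0.007
side 0.15 a 0.1 b range 0.022 0.097 neg max  pos min 0.022
side 0.15 a 0.15 b range 0.006 0.187 neg max  pos min 0.006
tube along [-0.261  -0.2599 -0.0671 -0.0661]
```

```bash
cat > g.py <<'E'
from h import *
from scipy.spatial.transform import Rotation as R
e=np.array([.4840,-.8751]);e/=np.linalg.norm(e)
yaw=np.arctan2(e[1],e[0])+np.pi
q=(R.from_euler("z",yaw)*R.from_euler("x",np.pi)).as_quat()
P0=np.array([.6472,.1220])
pos=lambda s,z:[*(P0+s*e),z]
E
python3 - <<'E'
from g import *
manip.move_gripper(.07,40)
manip.reach(pos(0,.40),q)
print(manip.servo_line(pos(0,.264),feed=.08,threshold=8),state()["eef_pos"],state()["time_s"])
save("b",np.vstack([optics.capture("top")["pixels"][90:290,200:500],optics.capture("side")["pixels"][80:280,230:530]]))
E
```

```text
False [0.64743464 0.1220372  0.2645759 ] 5.8083
```

View pics/b.png

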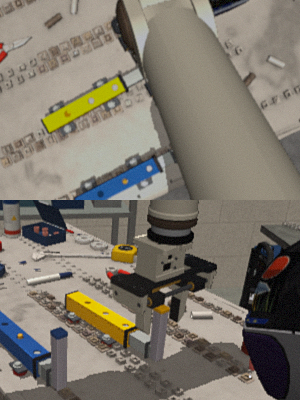

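The gripper straddles the yellow-capped post (crop 160,315 in the side view). The tube is fully visible from above and there is a gap to the helmet. Grip and pull.

Run:
```python
from g import *
manip.move_gripper(0.0,40);s=state();print("gap",s["finger_gap"],s["gripper_force"],s["ft_force"].round(1))
st=s["eef_pos"];f0=s["ft_force"]
t=st.copy();t[:2]+=.052*e
print("stopped",manip.servo_line(t.tolist(),feed=.025,threshold=11))
s=state();print("travel",(s["eef_pos"]-st)[:2]@e,"dF along",(s["ft_force"]-f0)[:2]@e,s["ft_force"].round(1),"gap",s["finger_gap"],s["time_s"])
c=optics.capture("top");save("c",cv2.resize(np.vstack([c["pixels"][120:240,220:400],optics.capture("side")["pixels"][140:260,270:450]]),None,fx=2.4,fy=2.4,interpolation=cv2.INTER_CUBIC))
for n in("top","side"):print(n,optics.find_in("yellow_stop_button",n))
```

```text
gap 0.021574661165200883 39.99968647956848 [-0.1  0.7  0.4]
stopped True
travel 0.0467716365754318 dF along 0.489487169496312 [-0.1  0.2  4.9] gap 0.02152667788957986 8.4583
top []
side []
```

View pics/c.png

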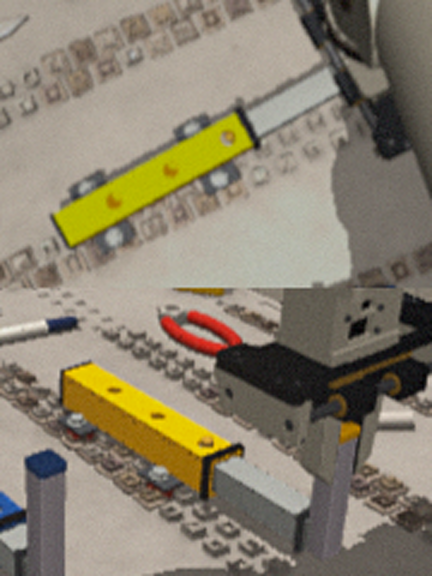

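The stop tripped at 46.8 mm of travel, and the button appears in the mouth hole (side crop 205,440). I'll confirm the lock with a gentle tug each way, then let go and look.

Run:
```python
from g import *
z=state()["eef_pos"].copy()
for d in(-.006,.006):
    t=z.copy();t[:2]+=d*e
    h=manip.servo_line(t.tolist(),feed=.015,threshold=9)
    s=state();print(d,h,((s["eef_pos"]-z)[:2]@e).round(4),s["ft_force"].round(1))
t=z.copy();t[:2]-=.0005*e;manip.servo_line(t.tolist(),feed=.02)
manip.move_gripper(.07);
u=state()["eef_pos"].copy();u[2]=.42;manip.servo_line(u.tolist(),feed=.12)
manip.reach([.35,.45,.42],q);print(state()["time_s"])
from meas import measure
c=optics.capture("top");d=optics.capture("side")
save("d",cv2.resize(np.vstack([c["pixels"][130:310,220:410],d["pixels"][150:290,200:390][:, :190]]),None,fx=1.8,fy=1.8,interpolation=cv2.INTER_CUBIC))
for n in("top","side"):print(n,[(x["box"],x["score"]) for x in optics.find_in("yellow_stop_button",n)])
measure()
```

```text
-0.006 True -0.0038 [-0.4 -0.4  3.3]
0.006 True 0.0006 [-0.9  0.1  5. ]
13.8917
top []
side [([274.3, 237.4, 47.8, 60.9], 0.49)]
top tube [0.573  0.2601] size [ 35. 181.] ztop 0.05 dir [ 0.4822 -0.8761] ang -61.2 cap [0.6699 0.0826 0.1267] 110 capctr mid [0.6702 0.0827 0.1259] along/across from tube ctr 0.2021 -0.0007 post ctr [0.6685 0.0827 0.1134] 183
side tube [0.5726 0.2549] size [ 37. 188.] ztop 0.0478 dir [ 0.4883 -0.8727] ang -60.8 cap [0.6675 0.0781 0.1249] 84 capctr mid [0.6689 0.0781 0.1242] along/across from tube ctr 0.2006 -0.0035 post ctr [0.6661 0.0749 0.0965] 575
```

View pics/d.png

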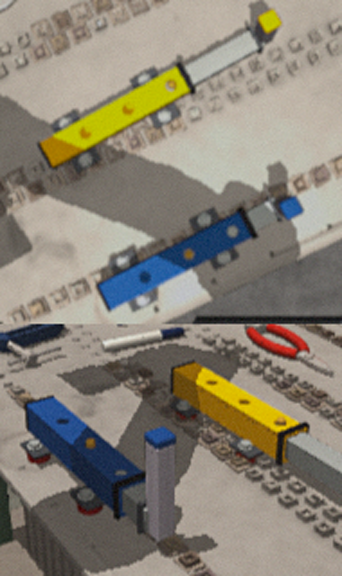

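Run:
```python
from g import *
c=optics.capture("top");d=optics.capture("side")
a=c["pixels"][155:215,280:360];b=d["pixels"][185:245,320:400];bl=d["pixels"][195:255,220:300]
save("e",cv2.resize(np.hstack([a,b,bl]),None,fx=3.3,fy=3.3,interpolation=cv2.INTER_CUBIC))
P=cloud(c)
z=P[...,2]
# height above tube near mouth hole: profile along tube centre
ctr=np.array([.6699,.0826])
r=np.array([-e[1],e[0]]);A=(P[...,:2]-ctr)@e;B=(P[...,:2]-ctr)@r
for n,PP in(("top",P),("side",cloud(d))):
    A=(PP[...,:2]-ctr)@e;B=(PP[...,:2]-ctr)@r
    for lo in np.arange(-.20,-.1,.006):
        m=(abs(B)<.008)&(A>=lo)&(A<lo+.006)&(PP[...,2]>.03)
        if m.any():print(n,round(lo,3),(PP[...,2][m].max()*1000).round(1),end="; ")
```

```text
top -0.2 52.1; top -0.194 53.0; top -0.188 54.1; top -0.182 52.5; top -0.176 53.5; top -0.17 53.1; top -0.164 52.6; top -0.158 52.6; top -0.152 52.9; top -0.146 52.6; top -0.14 52.3; top -0.134 58.0; top -0.128 57.2; top -0.122 54.0; top -0.116 56.8; top -0.11 56.0; top -0.104 49.0; side -0.2 48.5; side -0.194 49.6; side -0.188 49.0; side -0.182 49.6; side -0.176 48.8; side -0.17 49.8; side -0.164 49.0; side -0.158 49.3; side -0.152 49.7; side -0.146 49.0; side -0.14 49.7; side -0.134 54.7; side -0.128 53.9; side -0.122 49.6; side -0.116 51.9; side -0.11 53.3; side -0.104 45.6;
```

View pics/e.png

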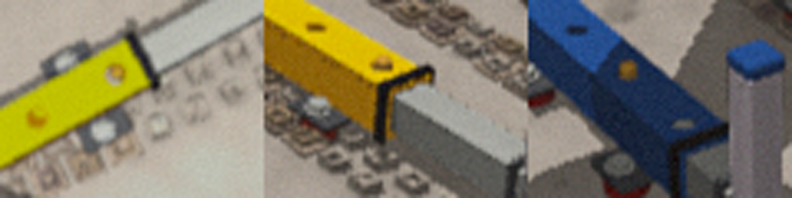

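The brass button shows at the yellow mouth hole (crop 382,62). Both depth views put it about 5 mm above the tube top, and the blue button is still in its middle hole (628,68).

```bash
python3 -c "
from station import *
print(state()['time_s'],manip.finish_job())"
```

```text
the job is handed in; nothing more can be done
14.2917 None
```

The yellow leg is out and locked with its button up in the mouth hole, the gripper has let go and moved clear, the blue stop is untouched, and the job was handed in at 14.3 s.

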